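# Dock a tube rack past its cam lock

### The arm

A 6-joint arm with a two-finger parallel gripper is mounted at the origin on the work surface. World frame = base frame: x ahead of the robot, y to its left, z up, the work surface at z = 0. Lengths are in m, angles in degrees, forces in N, time in s.
With the tool pointing down it reaches from about 0.325 to 0.925 m from the base axis. Payload 3.1 kg.
Tool frame: the origin (TCP) lies on the centre line of the jaws, within the pads' length; the fingertips stand robot.tip_reach ahead of it and the grasp point (between the pads) lies 8 mm behind it (robot.tip_reach is the distance from the TCP to the fingertips, in m); z points along the fingers, y is the line along which they close (so a half turn about z gives the same grasp; the last joint's range is limited). The gripper opens to 85 mm and grips with 20 to 120 N. Pads are 22 mm wide; open, the fingers measure 114 mm over their backs; the gripper's body (76 mm by 85 mm) begins 54 mm behind the grasp point. The pads swing forward as they close: fully open they stand 13 mm farther back than shut.
Start: joints at [59.863, 12.427, 92.441, -0, 75.132, -6.429], TCP at [0.251, 0.572, 0.215] pointing down, gripper open.
Joint ranges: [-157.48, 157.48], [-44.54, 120.13], [17.64, 146.25], [-64.5, 244.5], [7.68, 150.69], [-147.95, 147.95]. Speed limits (degrees/s): [159.86, 159.86, 180, 180, 180, 180].

### API

Orientations are given as a 3x3 rotation matrix whose columns are the frame's x, y, z axes.
In Python, from cell import robot gives the robot as it stands. The module is installed in compiled form; this text tells all that it offers.
- The arm moves only by the tool servo_tool, never from a script. Its argument "commands" is a list of rows, each a list of 3 entries, a list of its own where there are three numbers: the turn, a rotation vector about the world's x, y, z in degrees, then the shift along the world's x, y, z in cm, then the gripper's target within -1 to 1 (shut at 1, half-way at 0, fully open at -1). In form: [[[wx, wy, wz], [dx, dy, dz], gripper], ...]. A call has exactly 5 rows; each row is the pose to reach, as a shift and turn from the pose commanded when the call began; what a row does not reach only later rows make up. A row lasts 1/10 s, in which the tool goes at most 50 mm and 8.59 degrees, less where a joint would pass 70% of its speed; a pose out of reach is approached as far as the arm can. A call with a gripper value outside its range is refused whole. The fingers move at their own pace and stop on an object; "newtons" is the grip in N (left out, the last holds). Time passes only in rows, so rows that repeat a pose let the fingers close, or fill a call up. It gives the time, the measured TCP pose, the force, the opening and the grip force at its end, in the units of the state.
- robot.get_obs(): the state, without advancing time (a new reading comes with each control period).
- robot.snapshot(name): name is "scene" or "top"; returns a dict with "color" (400x640x3 uint8, red, green, blue), "camera_matrix" (3x3 intrinsics, pixels), "rvec" (rotation vector, rad) and "tvec" (3), from world to camera coordinates, as OpenCV has them. Camera axes: x right, y down, z forward; pixel columns grow to the right and rows downward; lengths in m; the calibration is good to about 2 mm. A picture is of the moment at which its call begins. There is no depth.
- robot.close_job(): hands the job in; it is judged then, once.
The state is a dict: "clock": time; "joint_pos": joint angles; "dq": joint speeds; "effort": joint torques, N m; "ee_pos": TCP position; "orientation": TCP orientation; "ft_force": force on the tool from outside, world axes, zero at the start; "moment": the same for the moment, N m; "width": finger opening in m; "grasp_force": force on a finger pad.
Only numpy, scipy, OpenCV 4.12 (cv2) and the standard library are available. Lean on these libraries where they do the work, as an engineer would, in place of code of your own. Each camera call takes 0.05 s, during which the arm holds its last target. There are 200 camera calls.

### The job

With the fingertips, gently push the red lever round until the orange cam plate is at its low point (its flat squarely facing the brass follower roller, lever straight out to the side), and only then push the blue plate of the carriage forward until the tube rack is docked fully home. Only push: do not grip the lever or the rack, and lift nothing. Leave the rack upright in its nest, the lever where the cam is low, and the cap tray, pen body and jar where they stand.

Things in the scene. Friction and masses are not known exactly. Their poses are not given: they have to be found in the camera images.
- station: Docking station, fixed to the bench: aluminium base 270 x 250 x 12 mm. Origin on the bench surface; its x axis is the carriage's forward travel, y points from the carriage to the cam side, z up. In this frame the base spans x -145 to 125, y -60 to 190 mm; a blue end stop (12 x 90 mm, top 52 mm up) stands at x = 55, y = 0; the cam axis is at x = 56, y = 115 mm.
- cam_axis (a point): Point on the cam's vertical axis, 60 mm above the bench (fixed). The cam is an orange level plate, 30 to 42 mm above the bench: a disc of radius 42 mm with one flat 17 mm from the axis (the low point, marked by a white dot). A steel hub, radius 13 mm, on top reaches 76 mm above the bench.
- lever_knob (a point): Centre of the black upright knob (diameter 26 mm, 45 to 85 mm above the bench) at the end of the red lever, 95 mm from the cam axis, 65 mm above the bench. The lever is an upright blade 12 mm thick, 45 to 75 mm above the bench, straight from hub to knob on the line from cam_axis to here; push its side face 25 to 80 mm from the axis.
- cam (a joint): Cam angle, rad, positive counter-clockwise from above. 0 = low point: flat squarely facing the roller, lever along the station's +y; at q the lever points along +y turned by q. Starts at 0.8 to 1.9 (lever back over the roller), so turn it clockwise to 0; limits -0.6 and 2.05. Friction 0.15 N m (2 to 3 N at the lever); stays where left. Off its low point the plate blocks the roller.
- carriage (a joint): Forward travel of the carriage, m, along the station's x: 0 = fully back (the start), 0.045 = fully home, at its end of travel. About 3 N of friction; stays where left. Steel plate, top 30 mm above the bench, spanning x -100 to 0, y -40 to 40 mm of the station's frame when fully back.
- roller (a point): Centre of the brass follower roller (radius 8 mm, upright axis, 28 to 44 mm above the bench) on the carriage's side arm (arm top 27 mm above the bench); moves with the carriage. When the carriage is home it lies 1 mm off the cam's flat.
- push_face (a point): Moves with the carriage: point on the middle line of the rear face of its blue upright push plate (80 mm wide, 8 mm thick, 15 to 90 mm above the bench), 75 mm above the bench. The face looks along the station's -x and is pushed along +x.
- rack_mid (a point): Centre of the loose tube rack standing in the carriage's nest (rims 10 mm high): a steel block with 20 white tubes with pink caps, 82 x 68 mm and 68 mm high, about 0.4 kg, its top about 98 mm above the bench. It rides on the carriage and is not to be lifted.
- tray_mid (a point): Centre of a loose steel cap tray, 100 x 130 x 35 mm high, on the bench beside the station. Leave alone.
- pen_mid (a point): Centre of a loose tan pen body, diameter 26 mm, 85 mm high, standing on the bench beside the station. Leave alone.
- jar_mid (a point): Centre of a loose white jar with yellow cap, diameter 48 mm, 55 mm high, on the bench beyond the station. Leave alone.
- rack: The same tube rack, its origin at the centre of its underside (30 mm above the bench when seated).
There are look-alikes about, which are no part of the job. Leave any green look-alike of the rack alone.

How it is judged:
By the outcome, as a careful person would: the job done as asked, in the order asked, and still so for the second after the job is handed in, with the robot touching nothing.
It also fails if it takes over 64 s, if anything falls off the work surface, if the arm or the gripper's body presses on something with over 40 N, if the wrist force passes 120 N, or if a joint passes its speed limit or range.

## Working session

There is one attempt and no reset: what is moved stays moved. The work goes in short steps, Python scripts to look and compute and a tool call to move; the robot and the scene stay as the last step left them, time stands still between calls to the robot, and variables do not carry over. Pictures are saved under pics/ and viewed, at most 10 in all, crops included, and the job is handed in when it is done.

Besides the shell and the picture viewer there is one more tool, called after "Request:" as name(argument=value, ...), one argument or row to a line, values as JSON. servo_tool: Moves the arm, as the interface text tells. Its arguments: {"type":"object","properties":{"commands":{"type":"array","items":{"type":"array"}},"newtons":{"type":"number"}},"required":["commands"]}

```bash
mkdir -p pics; cat > h.py <<'E'
import numpy as np, cv2
from cell import robot
def snap(n):
    s=robot.snapshot(n); return s
def ray(s,uv):
    R=cv2.Rodrigues(np.array(s["rvec"],float))[0]; t=np.array(s["tvec"],float).ravel()
    K=np.array(s["camera_matrix"]); d=R.T@np.linalg.inv(K)@np.array([uv[0],uv[1],1.]); return -R.T@t,d
def onz(s,uv,z):
    c,d=ray(s,uv); return c+d*(z-c[2])/d[2]
def save(s,n): cv2.imwrite("pics/"+n,s["color"][:,:,::-1])
def proj(s,p): return cv2.projectPoints(np.array(p,float).reshape(-1,3),np.array(s["rvec"],float),np.array(s["tvec"],float),np.array(s["camera_matrix"]),None)[0].reshape(-1,2)
E
python3 - <<'E'
from h import *
for n in("scene","top"):
    s=snap(n); save(s,n+"0.png"); print(n,ray(s,(320,200)))
    np.savez(n+"0.npz",**s)
print(robot.get_obs(),robot.tip_reach)
E
```

```text
scene (array([1.21123689, 0.21990271, 0.72135837]), array([-0.68120636, -0.26069461, -0.68420149]))
top (array([ 0.36986468, -0.02216113,  1.08855604]), array([ 0.1986228 , -0.01541352, -0.97997631]))
{'clock': 0.1, 'joint_pos': array([ 5.98614260e+01,  1.24719811e+01,  9.25212910e+01,  4.37220383e-05,
        7.51315060e+01, -6.42653115e+00]), 'dq': array([ 0.0798065 , -0.08247012, -0.19265009,  0.08658401, -0.0605581 ,
        0.04778716]), 'effort': array([-1.97565627e-03, -3.98079336e+01, -3.04969740e+01, -2.77021245e-04,
        4.30399028e-03, -2.50352929e-05]), 'ee_pos': array([0.25090353, 0.57157733, 0.21348551]), 'orientation': array([[-9.15577876e-01,  4.02139225e-01, -1.09408857e-03],
       [ 4.02140639e-01,  9.15575972e-01, -1.88300765e-03],
       [ 2.44489966e-04, -2.16401762e-03, -9.99997629e-01]]), 'ft_force': array([-0.28982303, -0.3039034 , -0.31599708]), 'moment': array([0.02127246, 0.022696  , 0.0046875 ]), 'grasp_force': 0.0, 'width': 0.08524072355347193} 0.011
```

View pics/scene0.png

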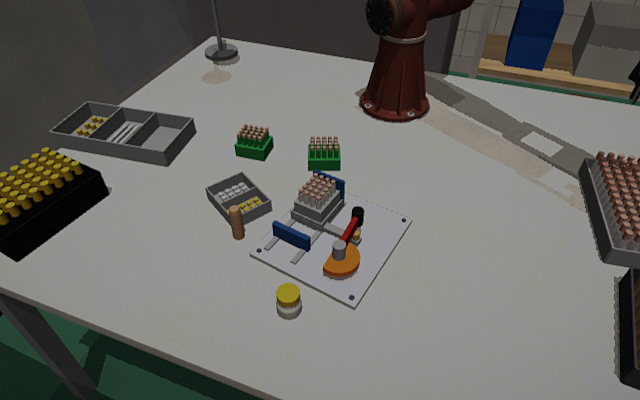

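View pics/top0.png

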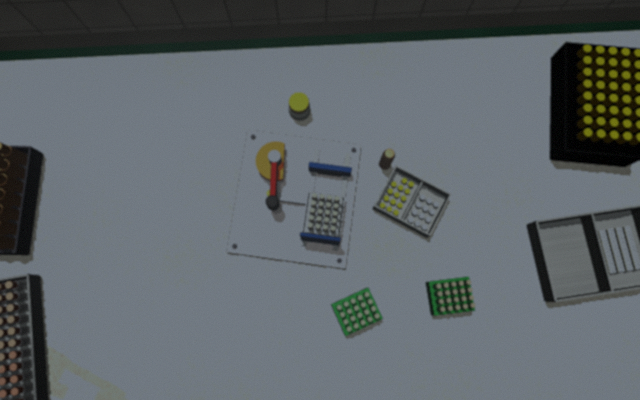

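The station lies upright in both views: top view hub (275,156), knob (273,202), push plate (321,238), end stop (330,169), rack (323,215), roller about (282,178).
Possible confusions: 
- Racks: the two green ones at (357,311) and (450,296), versus the steel rack at (323,215), which is the one I want.
- Blue plates: the end stop at (330,169), versus the push plate at (321,238) behind the rack, which is the one to push.

Next I measure.

```bash
python3 - <<'E'
from h import *
s=dict(np.load("top0.npz")); im=s["color"]; hsv=cv2.cvtColor(im,cv2.COLOR_RGB2HSV)
sub=np.zeros(im.shape[:2],np.uint8); sub[125:270,225:365]=1
def blobs(lo,hi,nm,z,mina=15):
    m=cv2.inRange(hsv,lo,hi)*sub
    n,l,st,c=cv2.connectedComponentsWithStats(m)
    for i in range(1,n):
        if st[i,4]>=mina:
            r=cv2.minAreaRect(np.argwhere(l==i)[:,::-1].astype(np.float32))
            print(nm,st[i],c[i].round(1),np.round(r[0],1),np.round(r[1],1),round(r[2],1),onz(s,c[i],z).round(4))
blobs((105,120,40),(125,255,255),"blue",0.07)
blobs((8,150,90),(24,255,255),"orange",0.042)
blobs((0,150,60),(6,255,255),"red",0.075)
blobs((170,150,60),(180,255,255),"red2",0.075)
blobs((0,0,0),(180,255,50),"dark",0.085,6)
for b in [(253,137),(354,150),(235,246),(339,261)]: print(onz(s,b,0.012).round(4))
cv2.imwrite("pics/crop0.png",cv2.resize(im[125:270,225:365,::-1],None,fx=4,fy=4,interpolation=cv2.INTER_CUBIC))
E
```

```text
blue [309 163  42  10 205] [329.7 167.4] [329.5 167.3] [41.6  5. ] 7.4 [ 0.6428 -0.0614  0.07  ]
blue [301 233  39   9 146] [320.  236.8] [320.  236.7] [38.6  3.7] 7.8 [ 0.5024 -0.0341  0.07  ]
orange [265 143  18   7  36] [273.8 145.7] [273.8 145.5] [17.1  5.7] 6.3 [0.7035 0.0523 0.042 ]
orange [279 164   4  15  45] [280.2 170.9] [280.5 171. ] [14.  3.] 90.0 [0.6481 0.0407 0.042 ]
red [271 163   6  32 131] [273.  177.9] [273.5 178.5] [31.  5.] 90.0 [0.6256 0.0538 0.075 ]
dark [277 160   4   5  10] [278.8 162.2] [278.8 162.3] [1.4 4.9] 45.0 [0.6548 0.0403 0.085 ]
dark [309 168  41   9 170] [329. 172.] [329.  172.2] [40.4  4.6] 7.8 [ 0.6292 -0.059   0.085 ]
dark [267 190  13  21 156] [273. 202.] [274.8 200.8] [13.4 17. ] 45.0 [0.5741 0.0548 0.085 ]
dark [302 237  38   9 138] [320.3 240.5] [320.3 240.6] [37.3  4. ] 8.4 [ 0.493  -0.0343  0.085 ]
[0.7351 0.0987 0.012 ]
[ 0.6942 -0.1183  0.012 ]
[0.4999 0.1427 0.012 ]
[ 0.4575 -0.0714  0.012 ]
```

View pics/crop0.png

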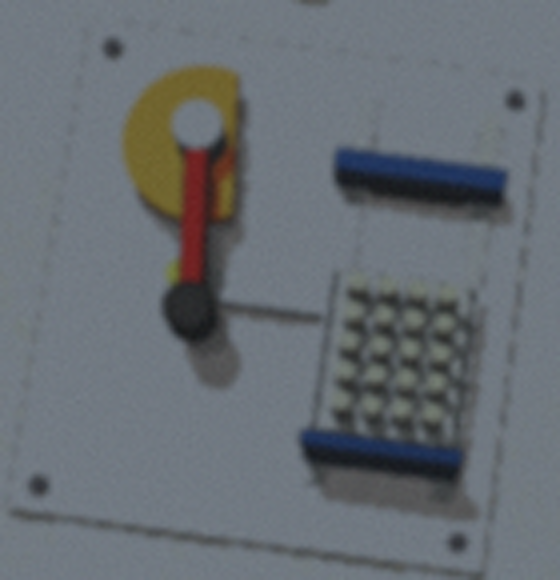

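Request:
servo_tool(
  commands=[
    [[0,0,3],[2.4,-3.7,0],1],
    [[0,0,6],[4.9,-7.4,0],1],
    [[0,0,9],[7.3,-11.0,0],1],
    [[0,0,12],[9.8,-14.7,0],1],
    [[0,0,13.2],[12.2,-18.4,0],1],
  ],
)

```text
clock: 0.6
ee_pos: [0.3737, 0.3865, 0.2141]
orientation: [[-0.984, 0.181, -0.0], [0.181, 0.984, -0.001], [0.0, -0.001, -1.0]]
ft_force: [0.2, 0.4, -0.1]
width: 0.0122
grasp_force: 0.0
```

Request:
servo_tool(
  commands=[
    [[0,0,0],[2.4,-3.7,0],1],
    [[0,0,0],[4.9,-7.4,0],1],
    [[0,0,0],[7.3,-11.0,0],1],
    [[0,0,0],[9.8,-14.7,0],1],
    [[0,0,0],[12.2,-18.4,0],1],
  ],
)

```text
clock: 1.1
ee_pos: [0.4957, 0.2026, 0.2143]
orientation: [[-0.983, 0.182, -0.001], [0.182, 0.983, -0.0], [0.001, -0.0, -1.0]]
ft_force: [0.4, 0.7, 0.6]
width: -0.0004
grasp_force: 0.0
```

Request:
servo_tool(
  commands=[
    [[0,0,0],[2.4,-3.7,0],1],
    [[0,0,0],[4.9,-7.4,0],1],
    [[0,0,0],[7.3,-11.0,0],1],
    [[0,0,0],[9.8,-14.7,0],1],
    [[0,0,0],[12.2,-18.4,0],1],
  ],
)

```text
clock: 1.6
ee_pos: [0.6177, 0.0186, 0.214]
orientation: [[-0.983, 0.183, -0.001], [0.183, 0.983, 0.0], [0.001, 0.0, -1.0]]
ft_force: [0.3, 0.7, 0.2]
width: -0.0002
grasp_force: 0.0
```

```bash
python3 - <<'E'
from h import *
o=robot.get_obs(); print(o["clock"],o["ee_pos"],o["orientation"].round(3),o["width"],o["joint_pos"],robot.tip_reach,o["ft_force"])
s=snap("scene"); im=s["color"]
save({"color":cv2.resize(im[160:310,230:430],None,fx=4,fy=4,interpolation=cv2.INTER_CUBIC)},"sc1.png")
E
```

```text
1.6 [0.61768282 0.01861193 0.21404735] [[-0.983  0.183 -0.001]
 [ 0.183  0.983  0.   ]
 [ 0.001  0.    -1.   ]] -0.00017071529087224748 [-4.78278234e+00  1.16494036e+01  9.34316693e+01  8.96404112e-03
  7.49742845e+01 -8.42636619e+01] 0.011 [0.33321353 0.73203912 0.15160788]
```

View pics/sc1.png

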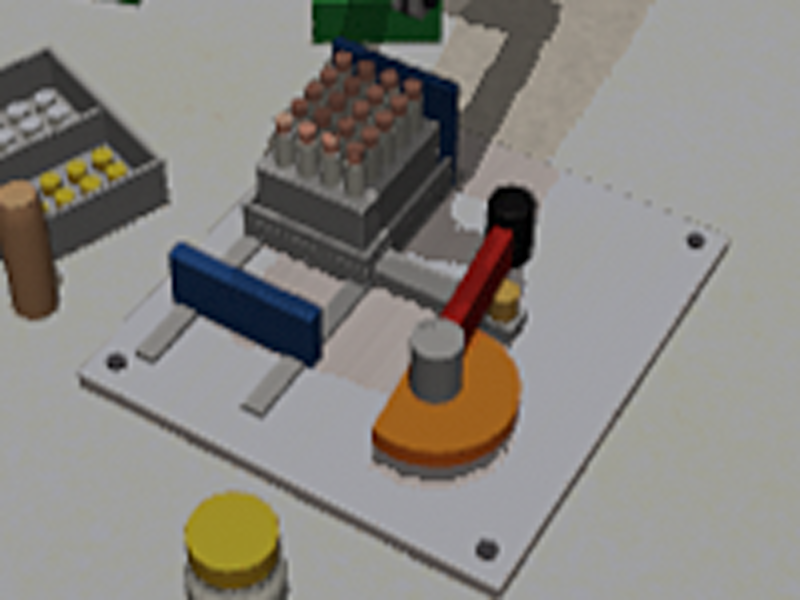

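The close crop confirms the choice: steel rack with pink caps at (340,150), push plate behind it at (400,110), red lever from hub (437,360) to knob (510,225), and the roller at (503,300). The gap between lever and rack is clear, so I descend there.

Request:
servo_tool(
  commands=[
    [[0,0,0],[0,0,-3.5],1],
    [[0,0,0],[0,0,-7],1],
    [[0,0,0],[0,0,-10.5],1],
    [[0,0,0],[0,0,-13.5],1],
    [[0,0,0],[0,0,-15],1],
  ],
)

```text
clock: 2.15
ee_pos: [0.614, 0.0206, 0.0605]
orientation: [[-0.983, 0.182, -0.007], [0.182, 0.983, 0.001], [0.007, -0.001, -1.0]]
ft_force: [-0.3, -0.1, 1.0]
width: 0.0005
grasp_force: 0.0
```

```bash
python3 - <<'E'
from h import *
A=np.array([.6708,.0496]); yaw=np.radians(-10.8)
R=np.array([[np.cos(yaw),-np.sin(yaw)],[np.sin(yaw),np.cos(yaw)]])
p0=np.array([.6177,.0186]); r=.06
for q in [105,98,85,70,55,40,25,12,6,3,0]:
    a=np.radians(q+90); l=np.array([np.cos(a),np.sin(a)]); n=np.array([-np.sin(a),np.cos(a)])
    h=11*abs(n[0])+14.5*abs(n[1])
    p=A+R@(r*l+n*(6+h)/1000)
    print(q,p.round(4),((p-p0)*100).round(2))
E
```

```text
105 [0.6126 0.0224] [-0.51  0.38]
98 [0.6098 0.0307] [-0.79  1.21]
85 [0.6072 0.0453] [-1.05  2.67]
70 [0.6073 0.0602] [-1.04  4.16]
55 [0.6116 0.0758] [-0.61  5.72]
40 [0.6208 0.0904] [0.31 7.18]
25 [0.6347 0.1023] [1.7  8.37]
12 [0.6498 0.1092] [3.21 9.06]
6 [0.6574 0.1109] [3.97 9.23]
3 [0.6614 0.1115] [4.37 9.29]
0 [0.6653 0.1117] [4.76 9.31]
```

Request:
servo_tool(
  commands=[
    [[0,0,0],[-0.6,0.4,0],1],
    [[0,0,0],[-0.8,1.0,0],1],
    [[0,0,0],[-0.9,1.6,0],1],
    [[0,0,0],[-1.0,2.1,0],1],
    [[0,0,0],[-1.0,2.7,0],1],
  ],
)

```text
clock: 2.65
ee_pos: [0.6084, 0.0479, 0.0664]
orientation: [[-0.983, 0.182, 0.003], [0.182, 0.983, -0.0], [-0.003, 0.0, -1.0]]
ft_force: [-0.1, -1.0, -0.2]
width: 0.0001
grasp_force: 0.0
```

Request:
servo_tool(
  commands=[
    [[0,0,0],[0,0.5,0],1],
    [[0,0,0],[0,1.0,0],1],
    [[0,0,0],[0,1.5,0],1],
    [[0,0,0],[0.2,2.2,0],1],
    [[0,0,0],[0.4,3.0,0],1],
  ],
)

```text
clock: 3.15
ee_pos: [0.6114, 0.0777, 0.0646]
orientation: [[-0.983, 0.183, -0.0], [0.183, 0.983, -0.0], [0.0, -0.0, -1.0]]
ft_force: [0.3, -0.5, -1.0]
width: -0.0004
grasp_force: 0.0
```

```bash
python3 - <<'E'
from h import *
s=snap("scene"); im=s["color"]
save({"color":cv2.resize(im[160:310,230:430],None,fx=4,fy=4,interpolation=cv2.INTER_CUBIC)},"sc2.png")
print(robot.get_obs()["ft_force"])
E
```

```text
[-0.68481022  1.01019325  0.21097093]
```

View pics/sc2.png

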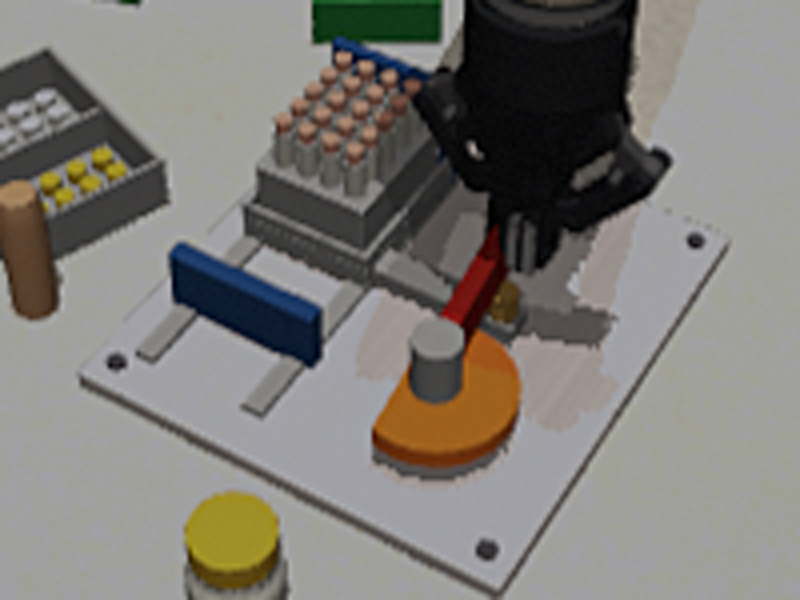

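The picture shows the lever unmoved (hub (437,360), blade to (495,250)), with the fingers at (525,245), which is the far side of the blade. I'll cross-check the calibration and TCP in both views.

```bash
python3 - <<'E'
from h import *
s=snap("scene"); o=robot.get_obs(); p=o["ee_pos"]; print(p)
f=lambda P:((proj(s,P)-[230,160])*4).round(0).tolist()
print("tcp,tip",f([p,p-[0,0,.011]]))
print("hubtop,lever end z75, knob top",f([[.6708,.0496,.076],[.616,.0525,.075],[.574,.0548,.085]]))
print("bolts",f([[.7351,.0987,.012],[.6942,-.1183,.012],[.4999,.1427,.012]]))
t=snap("top"); np.savez("top1.npz",**t)
print("top tip",proj(t,[p-[0,0,.011]]),proj(t,[[.6708,.0496,.076],[.574,.0548,.085]]))
# triangulate hub top and knob top
def tri(a,ua,b,ub):
    ca,da=ray(a,ua);cb,db=ray(b,ub);x=np.linalg.lstsq(np.c_[da,-db],cb-ca,rcond=None)[0];return ca+da*x[0],cb+db*x[1]
print("hub",tri(s,(437/4+230,340/4+160),t,(225+198/4,125+122/4)))
print("knob",tri(s,(513/4+230,198/4+160),t,(225+190/4,125+305/4)))
E
```

```text
[0.61166365 0.07840374 0.06472689]
tcp,tip [[524.0, 282.0], [522.0, 296.0]]
hubtop,lever end z75, knob top [[431.0, 334.0], [473.0, 260.0], [503.0, 192.0]]
bolts [[481.0, 548.0], [109.0, 360.0], [688.0, 239.0]]
top tip [[262.11275454 187.61744023]] [[274.25610104 156.02539339]
 [273.01917043 202.0697635 ]]
hub (array([0.67144484, 0.05282393, 0.07388422]), array([0.67249297, 0.04921105, 0.0739427 ]))
knob (array([0.57483681, 0.0602616 , 0.08350071]), array([0.57602919, 0.05588798, 0.08340567]))
```

Calibration agrees in both views to a few mm. The tip shows about 28 crop px (roughly 2 cm) higher than predicted, so the shut fingers passed over the blade. I'll go back over it with a small lift, then lower further and check.

Request:
servo_tool(
  commands=[
    [[0,0,0],[0,0,1.0],1],
    [[0,0,0],[0,-1.5,1.0],1],
    [[0,0,0],[0.2,-3.5,1.0],1],
    [[0,0,0],[0.4,-5.5,1.0],1],
    [[0,0,0],[0.4,-6.0,1.0],1],
  ],
)

```text
clock: 3.8
ee_pos: [0.6159, 0.0142, 0.0753]
orientation: [[-0.983, 0.185, 0.001], [0.185, 0.983, -0.001], [-0.001, -0.001, -1.0]]
ft_force: [0.1, -0.5, -0.7]
width: 0.0002
grasp_force: 0.0
```

Request:
servo_tool(
  commands=[
    [[0,0,0],[0,0,-0.7],1],
    [[0,0,0],[0,0,-1.4],1],
    [[0,0,0],[0,0,-2.1],1],
    [[0,0,0],[0,0,-2.8],1],
    [[0,0,0],[0,0,-2.8],1],
  ],
)

```text
clock: 4.3
ee_pos: [0.6137, 0.018, 0.0447]
orientation: [[-0.983, 0.182, -0.004], [0.182, 0.983, 0.0], [0.004, -0.0, -1.0]]
ft_force: [-0.2, 0.8, 0.1]
width: -0.0001
grasp_force: 0.0
```

```bash
python3 - <<'E'
from h import *
s=snap("scene"); o=robot.get_obs(); p=o["ee_pos"]; print(p,o["ft_force"],o["width"])
print("tcp,tip",((proj(s,[p,p-[0,0,.011]])-[230,160])*4).round(0).tolist())
save({"color":cv2.resize(s["color"][160:310,230:430],None,fx=4,fy=4,interpolation=cv2.INTER_CUBIC)},"sc3.png")
E
```

```text
[0.61426829 0.01789666 0.04541503] [-0.29897538  0.38455199 -0.95258061] -5.3969322491978296e-05
tcp,tip [[408.0, 280.0], [407.0, 294.0]]
```

View pics/sc3.png

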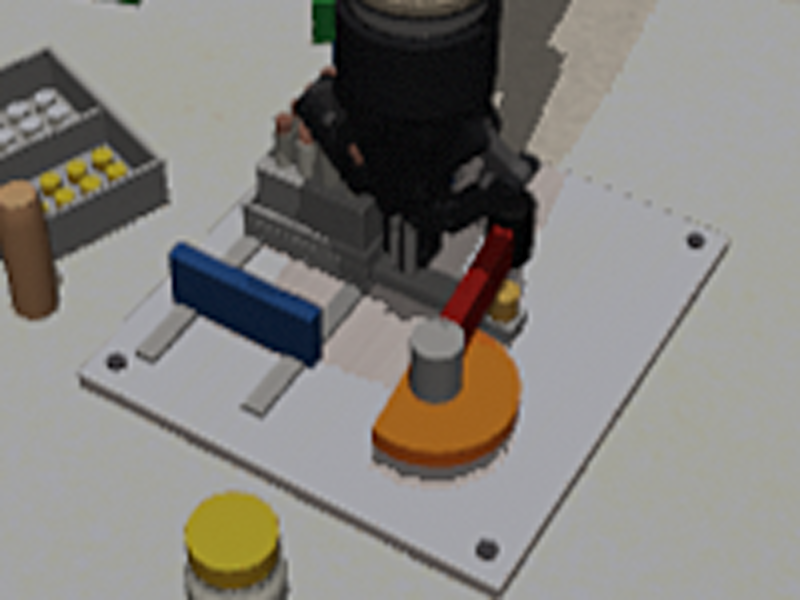

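The tip now stands at (412,272), about 52 mm up, beside the blade and clear of the arm and roller. Now I push.

Request:
servo_tool(
  commands=[
    [[0,0,0],[-0.4,0.5,0],1],
    [[0,0,0],[-0.5,1.0,0],1],
    [[0,0,0],[-0.6,1.5,0],1],
    [[0,0,0],[-0.7,2.0,0],1],
    [[0,0,0],[-0.7,2.5,0],1],
  ],
)

```text
clock: 4.85
ee_pos: [0.6087, 0.042, 0.0472]
orientation: [[-0.983, 0.182, 0.001], [0.182, 0.983, -0.002], [-0.001, -0.001, -1.0]]
ft_force: [1.1, -2.9, 0.9]
width: -0.0
grasp_force: 1.3
```

```bash
python3 - <<'E'
from h import *
o=robot.get_obs(); print(o["ee_pos"],o["ft_force"])
s=snap("scene"); hsv=cv2.cvtColor(s["color"],cv2.COLOR_RGB2HSV)
m=cv2.inRange(hsv,(0,150,50),(6,255,255)); m[:160]=0;m[300:]=0;m[:,:310]=0;m[:,400:]=0
q=np.argwhere(m)[:,::-1].astype(np.float32); print(len(q),cv2.minAreaRect(q))
E
```

```text
[0.60870917 0.04202921 0.04716871] [ 1.14497296 -2.86778553  0.92545072]
174 ((351.8800354003906, 231.16000366210938), (9.600000381469727, 29.200000762939453), 36.869895935058594)
```

Request:
servo_tool(
  commands=[
    [[0,0,0],[0,0.6,0],1],
    [[0,0,0],[0,1.2,0],1],
    [[0,0,0],[0,1.8,0],1],
    [[0,0,0],[0.2,2.5,0],1],
    [[0,0,0],[0.4,3.3,0],1],
  ],
)

```text
clock: 5.4
ee_pos: [0.6119, 0.0757, 0.0465]
orientation: [[-0.983, 0.183, -0.001], [0.183, 0.983, -0.0], [0.001, -0.0, -1.0]]
ft_force: [-0.6, -3.5, 0.9]
width: 0.0002
grasp_force: 1.4
```

Request:
servo_tool(
  commands=[
    [[0,0,0],[0.3,0.5,0],1],
    [[0,0,0],[0.6,1.0,0],1],
    [[0,0,0],[0.9,1.4,0],1],
    [[0,0,0],[1.4,1.8,0],1],
    [[0,0,0],[1.8,2.2,0],1],
  ],
)

```text
clock: 5.9
ee_pos: [0.6301, 0.0977, 0.0463]
orientation: [[-0.983, 0.182, -0.001], [0.182, 0.983, 0.0], [0.001, -0.0, -1.0]]
ft_force: [-0.6, -2.3, -0.2]
width: -0.0001
grasp_force: 1.3
```

```bash
python3 - <<'E'
from h import *
o=robot.get_obs(); print(o["ee_pos"],o["ft_force"])
s=snap("scene"); 
save({"color":cv2.resize(s["color"][160:310,230:430],None,fx=4,fy=4,interpolation=cv2.INTER_CUBIC)},"sc4.png")
E
```

```text
[0.63009886 0.09765809 0.04625846] [-0.64366558 -2.29361917 -0.18082184]
```

View pics/sc4.png

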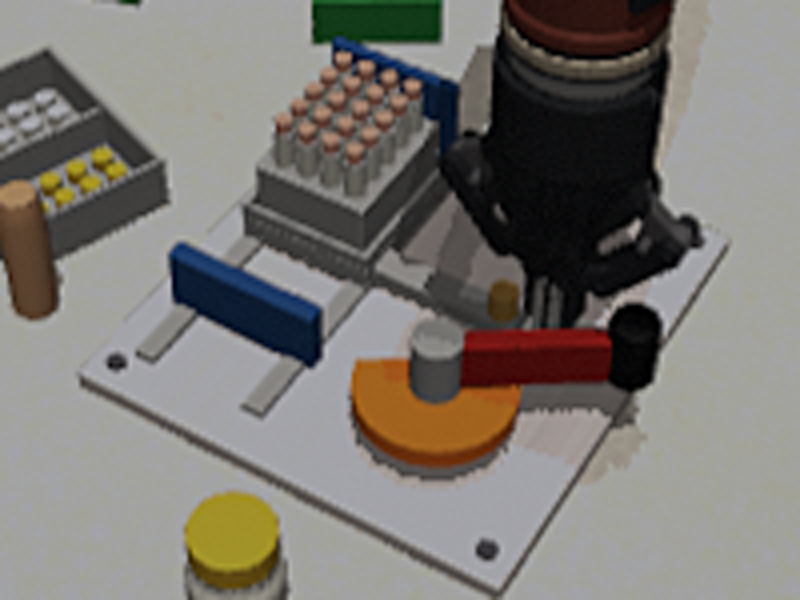

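The lever is turning: knob now at (633,345), hub at (437,355). I'll push on to a little short of low, then measure.

Request:
servo_tool(
  commands=[
    [[0,0,0],[0.6,0.5,0],1],
    [[0,0,0],[1.1,0.8,0],1],
    [[0,0,0],[1.6,1.0,0],1],
    [[0,0,0],[2.0,1.1,0],1],
    [[0,0,0],[2.3,1.2,0],1],
  ],
)

```text
clock: 6.45
ee_pos: [0.6534, 0.1095, 0.0465]
orientation: [[-0.983, 0.182, -0.001], [0.182, 0.983, 0.0], [0.001, 0.0, -1.0]]
ft_force: [-2.9, -2.0, 0.1]
width: -0.0005
grasp_force: 1.2
```

```bash
cat > q.py <<'E'
from h import *
o=robot.get_obs(); print(o["clock"],o["ee_pos"],o["ft_force"])
A=np.array([.6715,.0505]); yaw=-10.8
for n in("scene","top"):
    s=snap(n); hsv=cv2.cvtColor(s["color"],cv2.COLOR_RGB2HSV)
    c=proj(s,[[.68,.1,.07]])[0].astype(int)
    w=np.zeros(hsv.shape[:2],np.uint8); cv2.circle(w,tuple(int(v) for v in c),45,1,-1)
    m=(cv2.inRange(hsv,(0,140,40),(6,255,255))|cv2.inRange(hsv,(174,140,40),(180,255,255)))*w
    k,l,st,_=cv2.connectedComponentsWithStats(m); i=1+np.argmax(st[1:,4])
    pts=np.argwhere(l==i)[:,::-1].astype(float)
    # top edge far side for scene, all for top: world points at blade top
    P=np.array([onz(s,p,.06 if n=="scene" else .075)[:2] for p in pts])
    d=P-P.mean(0); v=np.linalg.svd(d)[2][0]; v*=np.sign(v[1])
    m2=P.mean(0)-A
    print(n,len(P),"fit q",round(np.degrees(np.arctan2(v[1],v[0]))-90-yaw,1),"axis-mid q",round(np.degrees(np.arctan2(m2[1],m2[0]))-90-yaw,1),P.mean(0).round(4))
E
python3 q.py
```

```text
6.45 [0.65344051 0.10950766 0.04650088] [-2.89823846 -1.97791901  0.09129458]
scene 499 fit q 7.6 axis-mid q 10.5 [0.6718 0.0993]
top 189 fit q 11.0 axis-mid q 11.8 [0.67   0.1399]
```

Request:
servo_tool(
  commands=[
    [[0,0,0],[0.4,0.1,0],1],
    [[0,0,0],[0.7,0.2,0],1],
    [[0,0,0],[0.9,0.2,0],1],
    [[0,0,0],[1.1,0.2,0],1],
    [[0,0,0],[1.1,0.2,0],1],
  ],
)

```text
clock: 7.05
ee_pos: [0.6647, 0.1113, 0.0468]
orientation: [[-0.983, 0.183, 0.001], [0.183, 0.983, 0.0], [-0.001, 0.0, -1.0]]
ft_force: [-2.2, -0.9, -0.5]
width: -0.0002
grasp_force: 0.9
```

Request:
servo_tool(
  commands=[
    [[0,0,0],[-1.5,0.3,0],1],
    [[0,0,0],[-3,0.6,0],1],
    [[0,0,0],[-5,1,2],1],
    [[0,0,0],[-8,1.6,5],1],
    [[0,0,0],[-12,2,8],1],
  ],
)

```text
clock: 7.55
ee_pos: [0.546, 0.1319, 0.1284]
orientation: [[-0.983, 0.183, 0.005], [0.183, 0.983, 0.001], [-0.005, 0.002, -1.0]]
ft_force: [-0.1, 0.6, 1.9]
width: 0.0004
grasp_force: 0.0
```

```bash
python3 q.py; python3 - <<'E'
from h import *
t=snap("top"); np.savez("top2.npz",**t)
save({"color":cv2.resize(t["color"][125:270,225:365],None,fx=4,fy=4,interpolation=cv2.INTER_CUBIC)},"top2.png")
E
```

```text
7.55 [0.54604827 0.13192132 0.12840446] [-0.06296504  0.63563752  1.91685984]
scene 471 fit q -4.0 axis-mid q 0.2 [0.6803 0.0973]
top 161 fit q -0.5 axis-mid q 1.0 [0.6797 0.0977]
```

View pics/top2.png

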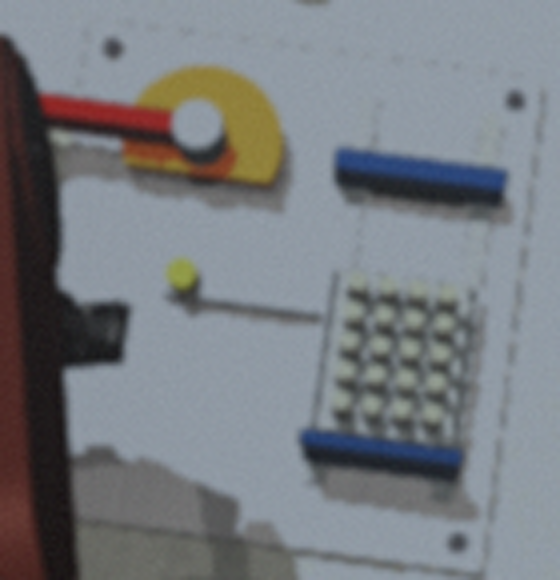

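The top view shows the cam flat ((125,165) to (272,185)) parallel to the push plate, lever straight out to the side, and q within about 1° of 0. Next I move behind the push plate.

Request:
servo_tool(
  commands=[
    [[0,0,0],[-2,-3,2],1],
    [[0,0,0],[-4,-6.5,2],1],
    [[0,0,0],[-6,-10,2],1],
    [[0,0,0],[-8,-13.5,2],1],
    [[0,0,0],[-9.1,-15.9,2],1],
  ],
)

```text
clock: 8.2
ee_pos: [0.4535, -0.0298, 0.1463]
orientation: [[-0.983, 0.184, 0.001], [0.184, 0.983, -0.001], [-0.001, -0.0, -1.0]]
ft_force: [-0.1, -0.7, -0.4]
width: 0.0002
grasp_force: 0.0
```

Request:
servo_tool(
  commands=[
    [[0,0,0],[0,0,0],1],
    [[0,0,0],[0,0,-3],1],
    [[0,0,0],[0,0,-6],1],
    [[0,0,0],[0,0,-8.5],1],
    [[0,0,0],[0,0,-9.5],1],
  ],
)

```text
clock: 8.7
ee_pos: [0.4526, -0.027, 0.0489]
orientation: [[-0.983, 0.182, -0.003], [0.182, 0.983, 0.001], [0.004, 0.001, -1.0]]
ft_force: [-0.4, 0.5, -0.6]
width: 0.0003
grasp_force: 0.0
```

Request:
servo_tool(
  commands=[
    [[0,0,0],[0.8,-0.15,0],1],
    [[0,0,0],[1.6,-0.3,0],1],
    [[0,0,0],[2.2,-0.4,0],1],
    [[0,0,0],[2.7,-0.5,0],1],
    [[0,0,0],[3.1,-0.6,0],1],
  ],
)

```text
clock: 9.2
ee_pos: [0.485, -0.0338, 0.0525]
orientation: [[-0.983, 0.182, -0.0], [0.182, 0.983, 0.0], [0.0, 0.0, -1.0]]
ft_force: [-2.7, -0.4, 3.7]
width: 0.0
grasp_force: 1.8
```

Request:
servo_tool(
  commands=[
    [[0,0,0],[0.3,-0.05,0],1],
    [[0,0,0],[0.7,-0.13,0],1],
    [[0,0,0],[1.1,-0.2,0],1],
    [[0,0,0],[1.5,-0.28,0],1],
    [[0,0,0],[2.0,-0.38,0],1],
  ],
)

```text
clock: 9.7
ee_pos: [0.5043, -0.0375, 0.0514]
orientation: [[-0.983, 0.182, -0.001], [0.182, 0.983, 0.0], [0.001, 0.0, -1.0]]
ft_force: [-3.3, 1.0, 2.2]
width: -0.0004
grasp_force: 1.7
```

Request:
servo_tool(
  commands=[
    [[0,0,0],[0.4,-0.07,0],1],
    [[0,0,0],[0.8,-0.15,0],1],
    [[0,0,0],[1.2,-0.22,0],1],
    [[0,0,0],[1.6,-0.3,0],1],
    [[0,0,0],[1.8,-0.34,0],1],
  ],
)

```text
clock: 10.2
ee_pos: [0.5228, -0.041, 0.0514]
orientation: [[-0.983, 0.182, 0.0], [0.182, 0.983, -0.0], [-0.0, -0.0, -1.0]]
ft_force: [-3.6, -0.8, 0.9]
width: -0.0001
grasp_force: 1.6
```

Request:
servo_tool(
  commands=[
    [[0,0,0],[0.1,-0.02,0],1],
    [[0,0,0],[0.2,-0.04,0],1],
    [[0,0,0],[0.3,-0.06,0],1],
    [[0,0,0],[0.4,-0.08,0],1],
    [[0,0,0],[0.5,-0.1,0],1],
  ],
)

```text
clock: 10.7
ee_pos: [0.5272, -0.0419, 0.0515]
orientation: [[-0.983, 0.182, -0.0], [0.182, 0.983, 0.0], [0.0, 0.0, -1.0]]
ft_force: [-3.7, 0.1, -0.2]
width: 0.0003
grasp_force: 1.5
```

Request:
servo_tool(
  commands=[
    [[0,0,0],[0.05,-0.01,0],1],
    [[0,0,0],[0.1,-0.02,0],1],
    [[0,0,0],[0.15,-0.03,0],1],
    [[0,0,0],[0.2,-0.04,0],1],
    [[0,0,0],[0.2,-0.04,0],1],
  ],
)

```text
clock: 11.2
ee_pos: [0.5279, -0.042, 0.0515]
orientation: [[-0.983, 0.182, -0.004], [0.182, 0.983, 0.001], [0.004, -0.0, -1.0]]
ft_force: [-6.5, 0.5, 3.0]
width: -0.0004
grasp_force: 3.4
```

Request:
servo_tool(
  commands=[
    [[0,0,0],[0.05,-0.01,0],1],
    [[0,0,0],[0.1,-0.02,0],1],
    [[0,0,0],[0.15,-0.03,0],1],
    [[0,0,0],[0.2,-0.04,0],1],
    [[0,0,0],[0.2,-0.04,0],1],
  ],
)

```text
clock: 11.7
ee_pos: [0.5278, -0.042, 0.0515]
orientation: [[-0.983, 0.182, -0.009], [0.182, 0.983, 0.001], [0.009, -0.0, -1.0]]
ft_force: [-12.0, 1.4, 9.2]
width: -0.0002
grasp_force: 6.1
```

```bash
python3 - <<'E'
from h import *
o=robot.get_obs(); print(o["ee_pos"],o["ft_force"])
def top(s):
    hsv=cv2.cvtColor(s["color"],cv2.COLOR_RGB2HSV); m=cv2.inRange(hsv,(22,100,80),(36,255,255)); m[:150]=0;m[230:]=0;m[:,:255]=0;m[:,295:]=0
    P=np.argwhere(m)[:,::-1]; return P.mean(0),len(P),onz(s,P.mean(0),.044)
print(top(dict(np.load("top2.npz"))))
t=snap("top"); print(top(t))
save({"color":cv2.resize(t["color"][125:270,225:365],None,fx=4,fy=4,interpolation=cv2.INTER_CUBIC)},"top3.png")
E
```

```text
[ 0.52783584 -0.04201833  0.05145511] [-12.00190006   1.44224248   9.23790949]
(array([283.8989899 , 163.05723906]), 297, array([0.66402973, 0.03233967, 0.044     ]))
(array([280.60846561, 159.22751323]), 189, array([0.67266848, 0.03887165, 0.044     ]))
```

View pics/top3.png

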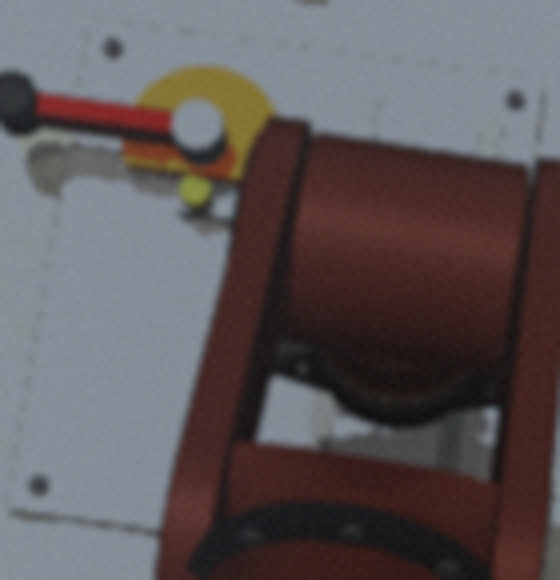

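The roller went from (182,272) to (195,190), about 45 mm, and now sits at the flat. The force rose to 12 N with no further motion, so the carriage is on its end stop. I retreat straight back, then up.

Request:
servo_tool(
  commands=[
    [[0,0,0],[-0.6,0.1,0],1],
    [[0,0,0],[-2,0.4,0],1],
    [[0,0,0],[-5,1,0],1],
    [[0,0,0],[-8,1.5,2],1],
    [[0,0,0],[-10,1.9,5],1],
  ],
)

```text
clock: 12.25
ee_pos: [0.4293, -0.0231, 0.1005]
orientation: [[-0.983, 0.182, -0.002], [0.182, 0.983, 0.001], [0.002, 0.0, -1.0]]
ft_force: [0.5, 0.1, 0.3]
width: 0.0001
grasp_force: 0.0
```

Request:
servo_tool(
  commands=[
    [[0,0,0],[0,3,4],1],
    [[0,0,0],[0,7,8],1],
    [[0,0,0],[-2,11,10],1],
    [[0,0,0],[-4,15,10],1],
    [[0,0,0],[-6,19,10],1],
  ],
)

```text
clock: 12.75
ee_pos: [0.3736, 0.1688, 0.2048]
orientation: [[-0.983, 0.183, 0.01], [0.183, 0.983, 0.003], [-0.009, 0.005, -1.0]]
ft_force: [0.8, 0.4, -0.4]
width: 0.0002
grasp_force: 0.0
```

Request:
servo_tool(
  commands=[
    [[0,0,0],[0,4,0],1],
    [[0,0,0],[0,7,0],1],
    [[0,0,0],[0,9,0],1],
    [[0,0,0],[0,10,0],1],
    [[0,0,0],[0,10,0],1],
  ],
)

```text
clock: 13.25
ee_pos: [0.3723, 0.2675, 0.2023]
orientation: [[-0.984, 0.181, 0.003], [0.181, 0.984, 0.001], [-0.002, 0.002, -1.0]]
ft_force: [0.3, 0.2, 1.6]
width: -0.0002
grasp_force: 0.0
```

```bash
python3 q.py; python3 - <<'E'
from h import *
t=snap("top")
def roll(s,c,):
    hsv=cv2.cvtColor(s["color"],cv2.COLOR_RGB2HSV); m=cv2.inRange(hsv,(25,90,80),(36,255,255)); w=np.zeros_like(m); cv2.circle(w,c,6,1,-1); P=np.argwhere(m*w)[:,::-1].mean(0); return onz(s,P,.044)[:2]
a=roll(dict(np.load("top2.npz")),(271,193)); b=roll(t,(274,172)); print(a,b,np.linalg.norm(b-a))
im=cv2.hconcat([cv2.resize(x,(400,560),interpolation=cv2.INTER_CUBIC) for x in (t["color"][125:265,250:350],snap("scene")["color"][160:300,270:370])])
save({"color":im},"fin.png")
E
```

```text
13.25 [0.3723293  0.2675153  0.20234731] [0.27034026 0.16416842 1.62355706]
scene 468 fit q -4.2 axis-mid q 0.3 [0.6802 0.0974]
top 154 fit q -0.2 axis-mid q 0.7 [0.6799 0.098 ]
[0.60099085 0.06318557] [0.64610351 0.05486311] 0.045873910828187134
```

View pics/fin.png

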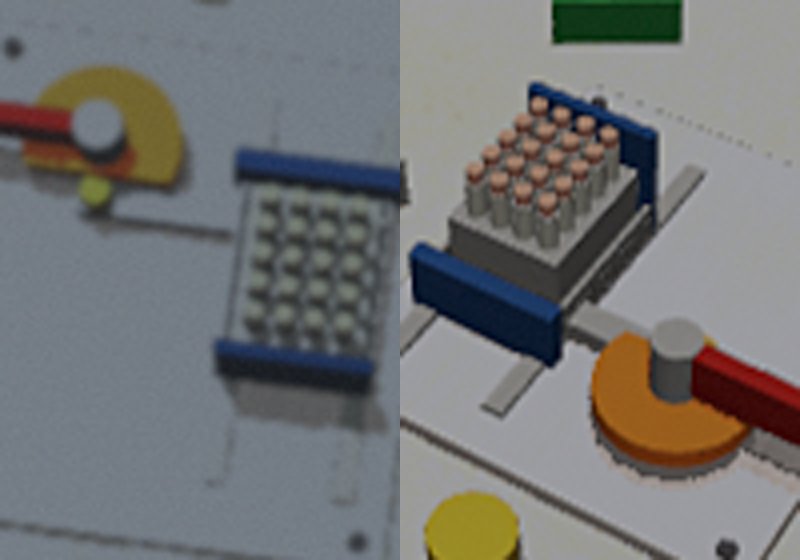

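The final picture shows the rack upright in its nest against the end stop (left panel (310,260)), roller at the flat (95,193), and lever out to the side. Roller travel measures 45.9 mm against the 45 mm for home, and q is about 0. I'm handing it in.

```bash
python3 -c "
from cell import robot
print(robot.close_job())"
```

```text
the job is handed in; nothing more can be done
None
```

I handed the job in at about 13 s: the cam is at its low point (within about 1°), and the carriage was then pushed home to its end stop with the rack upright in its nest; the cap tray, pen body and jar were never approached.

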